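# Switch on the kiln at its guarded toggle

### The arm

A 6-joint arm with a two-finger parallel gripper is mounted at the origin on a cart in front of the work surface, level with it; the furniture and walls round the work are solid. World frame = base frame: x ahead of the robot, y to its left, z up, the work surface at z = 0. Lengths are in m, angles in rad, forces in N, time in s.
With the tool pointing down it reaches from about 0.35 to 0.975 m from the base axis. Payload 4.9 kg.
Tool frame: the origin (TCP) lies at the very end of the fingers, on their centre line; the grasp point (between the pads) lies 19 mm behind it (pinch_z is the distance from the TCP to the grasp point, in m); z points along the fingers, y is the line along which they close (so a half turn about z gives the same grasp; the last joint's range is limited). The gripper opens to 85 mm and grips with 20 to 120 N. Pads are 22 mm wide; open, the fingers measure 114 mm over their backs; the gripper's body (76 mm by 85 mm) begins 54 mm behind the grasp point. The pads swing forward as they close: fully open they stand 13 mm farther back than shut.
Start: joints at [-1.275, 0.053, 1.613, -0, 1.476, -0.119], TCP at [0.252, -0.572, 0.206] pointing down, gripper open.
Joint ranges: [-3.01, 3.01], [-1.01, 2.22], [0.06, 2.58], [-1.02, 4.17], [0.09, 2.62], [-3.14, 3.14]. Speed limits (rad/s): [2.57, 2.57, 3.14, 3.14, 3.14, 3.14].

### API

Orientations are given as a unit quaternion [w, x, y, z].
In Python, from plant import * gives the robot as it stands. The module is installed in compiled form; this text tells all that it offers.
- The arm moves only by the tool play_rows, never from a script. Its arguments are lists of equal length, an entry for each row: "linear": the shift along the world's x, y, z in m, a list of three; "turn": the turn about the world's z in degrees. A call has 1 to 8 rows; each row shifts and turns the commanded pose from where the row before left it; what a row does not reach is not made up. A row lasts 1/8 s, in which the tool goes at most 62.5 mm and 10.7 degrees, less where a joint would pass 70% of its speed; a pose out of reach is approached as far as the arm can. A call is refused whole if a number of a shift passes 0.0625 or a number of a turn 10.7, either way. A call with a gripper value outside its range is refused whole. "hand" is the finger opening in m, from 0 to 0.0854, set as the call begins (left out, the last holds). The fingers move at their own pace and stop on an object; the grip force is fixed at half the most. Time passes only in rows, so rows that do not move let the fingers close. It gives the time, the measured TCP pose, the force, the opening and the grip force at its end, in the units of the state.
- state(): the state, without advancing time (a new reading comes with each control period).
- grab_frame(name): name is "scene" or "top"; returns the picture (400x640x3 uint8, red, green, blue); there is no depth.
- camera_info(name): a dict with "camera_matrix" (3x3 intrinsics, pixels), "origin" and "attitude" of the camera in the world. Camera axes: x right, y down, z forward; pixel columns grow to the right and rows downward; lengths in m; the calibration is good to about 2 mm. A picture is of the moment at which its call begins. camera_info takes no time and is no camera call.
- job_done(): hands the job in; it is judged then, once.
Trained networks look in the newest picture that a camera, given by its name, has taken for a name from the list of things; names that differ only in an ending like _2 or _b are one class to them, and where a whole thing is asked for, a point or a joint stands for the part that bears it (a point fixed in the world has none). Each returns a list of dicts, best first, with "p" (0 to 1); they miss things now and then, are a little off and sometimes report something else, mostly with a low value. They report only what shows in the picture. A call takes as long as a camera call. They do not tell look-alikes from the thing itself.
- trace(camera, thing): "region" (400x640 bool, what is visible of it) and "location" ([column, row] in pixels, amid what is visible of it).
The state is a dict: "time": time; "joint_pos": joint angles; "joint_vel": joint speeds; "joint_efforts": joint torques, N m; "tool_pos": TCP position; "tool_rot": TCP orientation; "contact_force": force on the tool from outside, world axes, zero at the start; "ft_torque": the same for the moment, N m; "gripper_width": opening from 0.0 (shut) to 1.0 (fully open); "grasp_force": force on a finger pad.
Only numpy, scipy, OpenCV 4.12 (cv2) and the standard library are available. Lean on these libraries where they do the work, as an engineer would, in place of code of your own. Each camera call takes 0.05 s, during which the arm holds its last target. There are 200 camera calls.

### The job

Switch on the glass kiln at the switch box with the hinged guard: gently lift the guard with the back of a finger and, with it held up, push the toggle underneath fully over to the far side, towards the guard's hinge. Then draw the finger out and let the guard drop fully shut over the toggle. Both switch boxes stand loose on the bench: only touch and push, do not grip, lift or shove anything, and leave the unguarded switch and the glass things and bottle round about as they are.

Things in the scene. Friction and masses are not known exactly. Their poses are not given: they have to be found in the camera images.
- guarded_box: the kiln's switch box: loose grey metal box on rubber feet, 110 x 110 mm, top panel 55 mm above the bench, about 1.2 kg; a dark steel guard is hinged on its top. Origin at the centre of its underside, z up, +x from its front (guard lip) to its rear (cable gland), y across. In this frame the guard's hinge axis runs along y at x = +18, z = 63 mm; the toggle's pivot is at x = -14, y = 0, z = 53 mm, its axis along y; the front face of the box is at x = -55 mm
- guard (a joint): guard angle, rad: 0 = shut, 1.4 = stop when raised. The guard is a dark steel cover, 66 mm wide (61 mm inside), open below, roof 94 mm above the bench, with front wall at x = -58 mm, side cheeks and a lip; all of it is closed round the toggle when shut. Weight and a light spring close it from any angle (about 0.3 N at the lip), so it must be held up
- guard_lip (a point): middle of the free front edge of the guard's lip, moves with it. The lip, 3 mm thick and 66 mm wide, runs 25 mm forward from the foot of the front wall, beyond the box's front face: when shut, edge at x = -83.5, z = 66 mm in the box frame, root at x = -58, z = 60 mm. Free space beneath it to the bench: the tip of a finger leaning forward (gripper tilted back 30 to 40 degrees) gets under it from the front
- toggle (a joint): kiln toggle angle, rad: 0 = off, leaning 0.4 rad to the box's front; 0.8 = on, leaning 0.4 rad to the rear, towards the hinge. Stiff, stays where it is left; takes about 1 to 1.5 N near its tip, up to a firm stop at 0.8
- toggle_tip (a point): end of the kiln toggle, 30 mm from its pivot, 81 mm above the bench when off or on; a black paddle 18 mm wide (y), 6 mm thick, hidden under the guard when that is shut
- plain_box: the other switch box, same housing and size but no guard; origin at the centre of its underside, +x from its front to its rear. Leave it alone. The two boxes may stand either way round, left or right
- plain_toggle (a joint): the bare toggle on the plain box, rad: 0 = off (leaning to its front), 0.8 = on; to stay off
- amber_disc: round amber glass disc, 74 mm across, 8 mm thick, lying loose; origin at the centre of its underside
- dropper_bottle: white squeeze bottle with blue collar and pointed tip, 52 mm across, 135 mm tall, loose; origin at the centre of its underside
- bottle_neck: cut amber glass bottle neck standing upright, 35 mm across, 86 mm tall, loose; origin at the centre of its underside
- tealight: low olive glass cup with wire scraps, 66 mm across, 39 mm tall, loose; origin at the centre of its underside
Not all that is in view belongs to the job. Of the things shaped like the dropper_bottle, the white one is meant.

How it is judged:
By the outcome, as a careful person would: the job done as asked, in the order asked, and still so for the second after the job is handed in, with the robot touching nothing.
It also fails if it takes over 40 s, if anything falls off the work surface, if the arm or the gripper's body presses on something with over 40 N, if the wrist force passes 120 N, or if a joint passes its speed limit or range.

## Working session

There is one attempt and no reset: what is moved stays moved. The work goes in short steps, Python scripts to look and compute and a tool call to move; the robot and the scene stay as the last step left them, time stands still between calls to the robot, and variables do not carry over. Pictures are saved under pics/ and viewed, at most 10 in all, crops included, and the job is handed in when it is done.

Besides the shell and the picture viewer there is one more tool, called after ">>>" by a JSON object that holds its "api" and its "payload", one argument or row to a line. play_rows: Moves the arm, as the interface text tells. Its arguments: {"type":"object","properties":{"linear":{"type":"array","items":{"type":"array","items":{"type":"number"}}},"turn":{"type":"array","items":{"type":"number"}},"hand":{"type":"number"}},"required":["linear","turn"]}

```bash
mkdir -p pics
cat > h.py <<'E'
from plant import *
import numpy as np, cv2
from scipy.spatial.transform import Rotation as R
def cam(n):
    c=camera_info(n); a=np.array(c["attitude"],float)
    M=a if a.shape==(3,3) else R.from_quat(a[[1,2,3,0]]).as_matrix()
    return np.array(c["camera_matrix"]),np.array(c["origin"]),M
def ray(n,px,z):
    K,o,M=cam(n); d=M@np.linalg.solve(K,[px[0],px[1],1]); return o+d*(z-o[2])/d[2]
def proj(n,p):
    K,o,M=cam(n); q=K@(M.T@(np.array(p)-o)); return q[:2]/q[2]
E
python3 - <<'E'
from h import *
for n in("scene","top"):
    print(camera_info(n)); cv2.imwrite(f"pics/{n}0.png",grab_frame(n)[:,:,::-1])
    for t in("guarded_box","plain_box","guard","guard_lip","toggle","plain_toggle","amber_disc","dropper_bottle","bottle_neck","tealight"):
        r=trace(n,t)
        for d in r[:3]: print(n,t,round(d["p"],2),np.round(d["location"]),d["region"].sum(),np.round(ray(n,d["location"],0.05),3))
s=state();print(s)
E
```

```text
{'camera_matrix': array([[397.13622689,   0.        , 317.59697887],
       [  0.        , 397.13622689, 196.70996596],
       [  0.        ,   0.        ,   1.        ]]), 'origin': array([ 0.25129375, -0.6763242 ,  0.76898881]), 'attitude': array([-0.38877027,  0.89561069, -0.20142866,  0.07852177])}
scene guarded_box 0.59 [305. 173.] 1613 [0.571 0.124 0.05 ]
scene plain_box 0.97 [364. 244.] 2308 [ 0.593 -0.173  0.05 ]
scene guard 0.63 [296. 163.] 780 [0.567 0.177 0.05 ]
scene guard_lip 0.71 [298. 163.] 743 [0.574 0.176 0.05 ]
scene guard_lip 0.18 [305. 171.] 1694 [0.577 0.135 0.05 ]
scene amber_disc 0.78 [258. 224.] 489 [ 0.389 -0.003  0.05 ]
scene amber_disc 0.48 [306. 172.] 1731 [0.576 0.128 0.05 ]
scene dropper_bottle 0.9 [328. 198.] 689 [0.586 0.002 0.05 ]
scene dropper_bottle 0.82 [299. 216.] 723 [ 0.49  -0.024  0.05 ]
scene dropper_bottle 0.62 [376. 181.] 464 [0.733 0.007 0.05 ]
scene bottle_neck 0.91 [350. 314.] 540 [ 0.475 -0.319  0.05 ]
scene tealight 0.8 [225. 162.] 288 [0.381 0.276 0.05 ]
{'camera_matrix': array([[421.15469338,   0.        , 322.71360601],
       [  0. 
[... 831 characters left out ...]
7502723e+00,  5.26802677e-02,  1.61288103e+00,  8.56179161e-06,
        1.47600918e+00, -1.18992050e-01]), 'joint_vel': array([-1.26685484e-03, -8.31426954e-05,  1.74884225e-04, -8.28147894e-04,
        1.03066757e-03, -1.26765229e-03]), 'joint_efforts': array([ 1.28812799e-04, -3.93693280e+01, -3.70466673e+01, -3.47141895e-05,
        6.03652934e-04, -2.38217872e-06]), 'tool_pos': array([ 0.25186083, -0.5719929 ,  0.20622717]), 'tool_rot': array([1.06674208e-05, 9.78573687e-01, 2.05896912e-01, 5.22372596e-06]), 'contact_force': array([-0.24614463,  0.11816883, -0.66562678]), 'ft_torque': array([-0.0291453 ,  0.02054577, -0.01971228]), 'grasp_force': 0.0, 'gripper_width': 0.9963688190489929}
```

Run:
```python
import cv2
a=cv2.imread("pics/top0.png")[120:300,180:450]; cv2.imwrite("pics/t1.png",cv2.resize(a,None,fx=2.9,fy=2.9,interpolation=3))
a=cv2.imread("pics/scene0.png")[120:340,200:460]; cv2.imwrite("pics/s1.png",cv2.resize(a,None,fx=2.7,fy=2.7,interpolation=3))
```

```text
(no output)
```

View pics/t1.png

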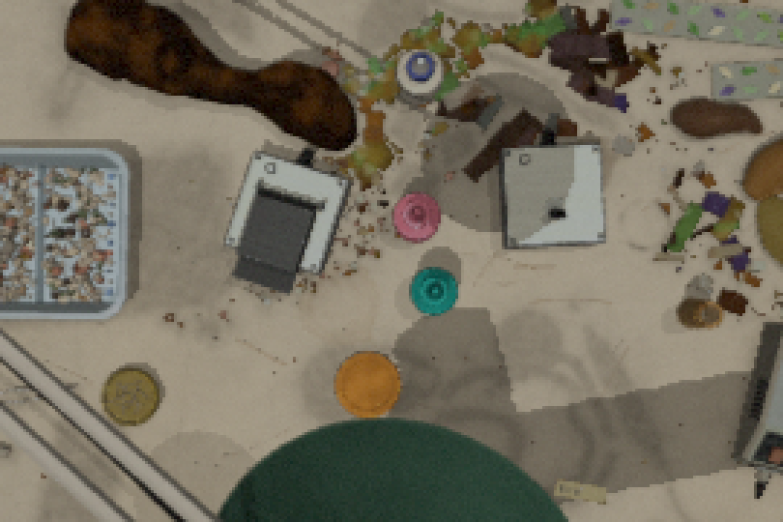

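View pics/s1.png

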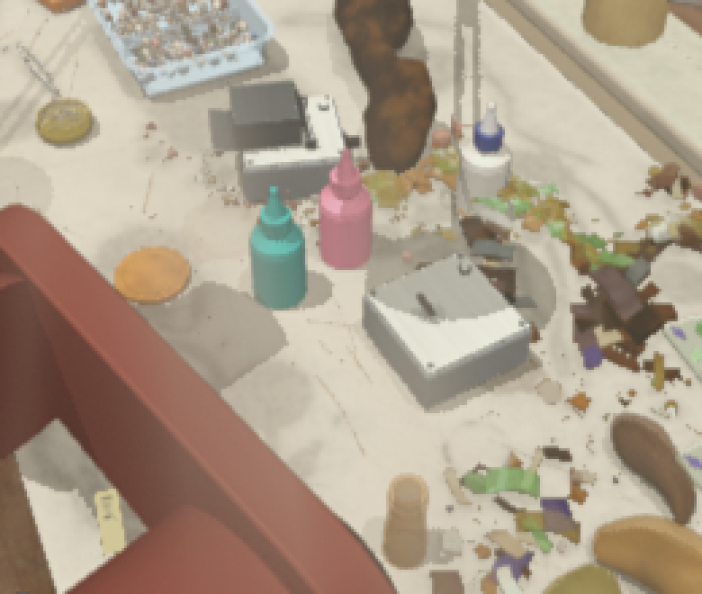

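Run:
```python
import cv2
a=cv2.imread("pics/top0.png"); b=cv2.resize(a[160:230,250:310],None,fx=8,fy=8,interpolation=3)
cv2.imwrite("pics/t2.png",b)
```

```text
(no output)
```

View pics/t2.png

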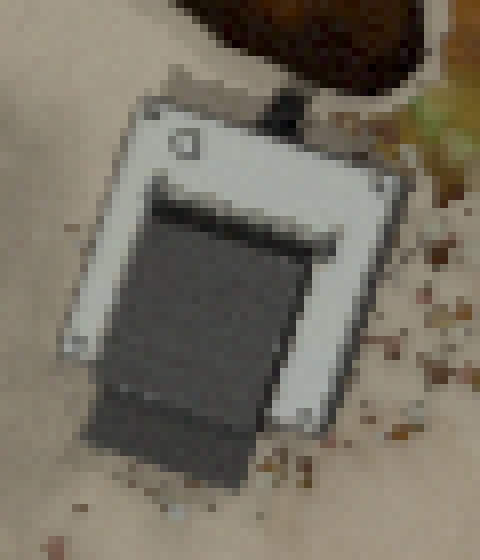

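View pics/scene0.png

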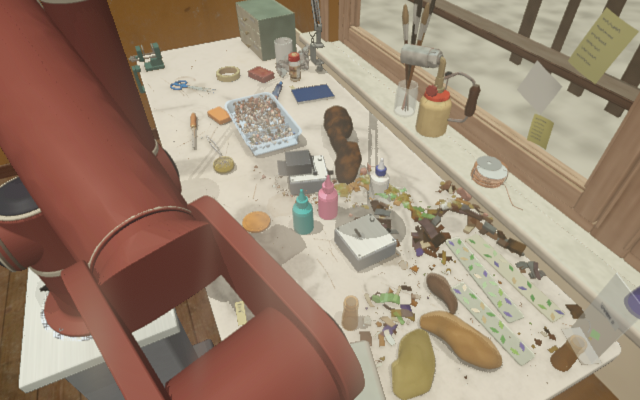

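Run:
```python
from h import *
from scipy.optimize import least_squares
C=[((140,100),(55,55,55)),((403,177),(55,-55,55)),((325,437),(-55,-55,55)),((62,352),(-55,55,55)),((82,437),(-83.5,33,66)),((240,490),(-83.5,-33,66))]
def w(p,b): c,s=np.cos(p[2]),np.sin(p[2]); b=np.array(b)/1e3; return np.array([p[0]+c*b[0]-s*b[1],p[1]+s*b[0]+c*b[1],b[2]])
f=lambda p:np.concatenate([proj("top",w(p,b))-(np.array([250,160])+np.array(u)/8-.5+1/16) for u,b in C])
r=least_squares(f,[.58,.14,-.3]);p=r.x
print(p,np.degrees(p[2]),r.fun.round(2))
print("lip",w(p,(-83.5,0,66)),"x-axis",np.cos(p[2]),np.sin(p[2]))
print("scene check lip ends",proj("scene",w(p,(-83.5,33,66))),proj("scene",w(p,(-83.5,-33,66))),"rear-right",proj("scene",w(p,(55,-55,55))))
s=state();q=np.array(s["tool_rot"]);m=R.from_quat(q[[1,2,3,0]]).as_matrix();print(m.round(3))
ya=np.degrees(np.arctan2(m[1,1],m[0,1]));print("tool y dir deg",ya)
```

```text
[ 0.58475215  0.13772491 -0.29421342] -16.85718738443853 [ 0.09 -1.4   0.59 -0.5  -0.3   0.42 -0.9   0.47 -0.    0.6   0.52  0.38]
lip [0.5048401  0.16193883 0.066     ] x-axis 0.9570305357377832 -0.28998716120796053
scene check lip ends [276.70458889 160.63126617] [278.30209114 175.32500729] rear-right [329.37326482 178.287692  ]
[[ 0.915  0.403  0.   ]
 [ 0.403 -0.915 -0.   ]
 [ 0.     0.    -1.   ]]
tool y dir deg -66.23598311464058
```

>>> {"api": "play_rows", "payload": {
  "linear": [
    [0.012, 0.05, 0],
    [0.012, 0.05, 0],
    [0.012, 0.05, 0],
    [0.012, 0.05, 0],
    [0.012, 0.05, 0],
    [0.012, 0.05, 0],
    [0.012, 0.05, 0],
    [0.012, 0.05, 0]
  ],
  "turn": [6.2, 6.2, 6.2, 6.2, 6.2, 6.2, 6.2, 6],
  "hand": 0.0854
}}

```text
time: 2.1
tool_pos: [0.348, -0.1705, 0.2065]
tool_rot: [0.001, 0.802, 0.597, 0.0]
contact_force: [1.0, 0.6, -0.4]
gripper_width: 1.0
grasp_force: 0.0
```

>>> {"api": "play_rows", "payload": {
  "linear": [
    [0.011, 0.05, 0],
    [0.011, 0.05, 0],
    [0.011, 0.05, 0],
    [0.011, 0.05, 0],
    [0.011, 0.05, 0],
    [0.011, 0.05, -0.01],
    [0.007, 0.05, -0.02],
    [0, 0, 0]
  ],
  "turn": [0, 0, 0, 0, 0, 0, 0, 0]
}}

```text
time: 3.1
tool_pos: [0.4194, 0.1803, 0.1742]
tool_rot: [-0.001, 0.801, 0.598, -0.002]
contact_force: [-0.1, -0.8, -0.1]
gripper_width: 1.004
grasp_force: 0.0
```

```bash
cat >> h.py <<'E'
P=(0.58475,0.13772,-0.29421)
def boxf(p):
    c,s=np.cos(P[2]),np.sin(P[2]); d=np.array(p)-[P[0],P[1],0]; return np.array([c*d[0]+s*d[1],-s*d[0]+c*d[1],d[2]])*1e3
def rep():
    s=state();q=np.array(s["tool_rot"]);m=R.from_quat(q[[1,2,3,0]]).as_matrix()
    print(round(s["time"],2),"box mm",boxf(s["tool_pos"]).round(1),"world",np.round(s["tool_pos"],4),"ydeg",np.degrees(np.arctan2(m[1,1],m[0,1])).round(2),"F",np.round(s["contact_force"],2),s["gripper_width"])
E
python3 - <<'E'
from h import *
rep()
E
```

```text
3.1 box mm [-170.6   -7.2  174.2] world [0.4194 0.1803 0.1742] ydeg -16.54 F [-0.07 -0.79 -0.12] 1.0041138728712984
```

>>> {"api": "play_rows", "payload": {
  "linear": [
    [0.002, 0.007, -0.03],
    [0, 0, -0.04],
    [0, 0, -0.04],
    [0, 0, -0.033],
    [0, 0, 0]
  ],
  "turn": [-0.3, 0, 0, 0, 0]
}}

```text
time: 3.72
tool_pos: [0.4206, 0.1836, 0.0309]
tool_rot: [-0.001, 0.805, 0.593, -0.003]
contact_force: [0.1, 0.0, -0.3]
gripper_width: 1.0
grasp_force: 0.0
```

Run:
```python
from h import *
rep()
a=grab_frame("scene")[:,:,::-1]; b=grab_frame("top")[:,:,::-1]
a=cv2.resize(a[100:250,200:370],(510,450),interpolation=3); b=cv2.resize(b[130:290,230:330],(281,450),interpolation=3)
cv2.imwrite("pics/c1.png",np.hstack([a,b]))
```

```text
3.73 box mm [-170.4   -3.7   30.9] world [0.4206 0.1836 0.0309] ydeg -17.19 F [ 0.13  0.02 -0.31] 0.9998404867141855
```

View pics/c1.png

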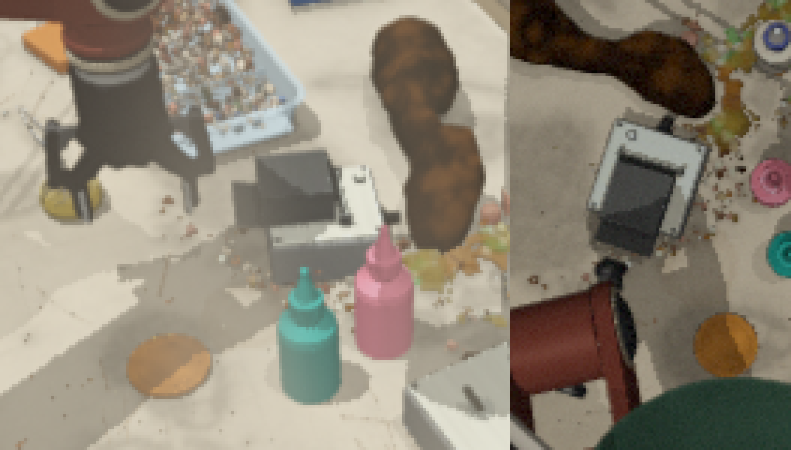

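>>> {"api": "play_rows", "payload": {
  "linear": [
    [0.0105, 0.0002, 0],
    [0.0105, -0.0025, 0],
    [0.003, -0.001, 0],
    [0, 0, 0]
  ],
  "turn": [0.2, 0, 0, 0]
}}

```text
time: 4.32
tool_pos: [0.4473, 0.1816, 0.0334]
tool_rot: [0.0, 0.804, 0.595, 0.0]
contact_force: [-0.5, 0.5, -0.2]
gripper_width: 0.999
grasp_force: 0.0
```

>>> {"api": "play_rows", "payload": {
  "linear": [
    [0.0019, -0.0006, 0],
    [0.0019, -0.0006, 0],
    [0, 0, 0]
  ],
  "turn": [0, 0, 0]
}}

```text
time: 4.7
tool_pos: [0.4507, 0.1805, 0.0332]
tool_rot: [-0.0, 0.804, 0.595, -0.0]
contact_force: [1.1, -0.2, -0.8]
gripper_width: 0.997
grasp_force: 0.0
```

Run:
```python
from h import *
rep()
```

```text
4.7 box mm [-140.7    2.1   33.2] world [0.4507 0.1805 0.0332] ydeg -16.94 F [ 1.09 -0.21 -0.84] 0.9970364419514479
```

>>> {"api": "play_rows", "payload": {
  "linear": [
    [0.0015, -0.0005, 0],
    [0.0005, -0.0001, 0.003],
    [0, 0, 0.005],
    [0, 0, 0.005],
    [0, 0, 0]
  ],
  "turn": [0, 0, 0, 0, 0]
}}

```text
time: 5.32
tool_pos: [0.4533, 0.1801, 0.0471]
tool_rot: [0.0, 0.804, 0.595, 0.001]
contact_force: [-0.3, -0.1, 0.4]
gripper_width: 0.996
grasp_force: 0.0
```

Run:
```python
from h import *
F=[]
for i in range(3):
    a=grab_frame("scene"); F.append(state()["contact_force"])
b=grab_frame("top"); rep(); print(np.mean(F,0).round(2))
cv2.imwrite("pics/scene_c.png",a[:,:,::-1]);cv2.imwrite("pics/top_c.png",b[:,:,::-1])
a=cv2.resize(a[140:200,250:350,::-1],(600,360),interpolation=3); b=cv2.resize(b[170:230,250:283,::-1],(198,360),interpolation=3)
cv2.imwrite("pics/c2.png",np.hstack([a,b]))
```

```text
5.53 box mm [-138.8    2.    46.1] world [0.4525 0.1799 0.0461] ydeg -16.93 F [0.15 0.25 0.09] 0.9984557216182455
[ 0.02 -0.26 -0.16]
```

View pics/c2.png

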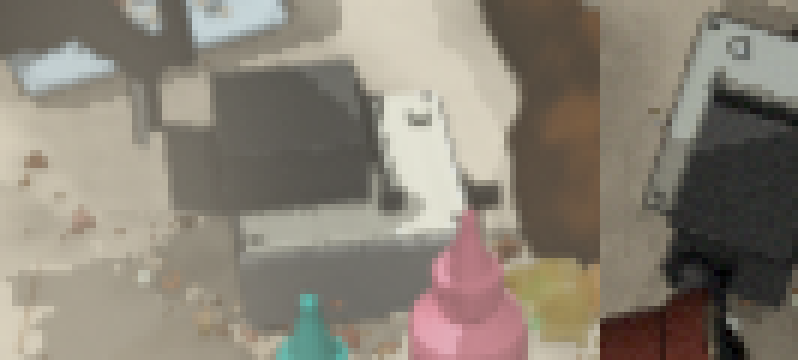

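>>> {"api": "play_rows", "payload": {
  "linear": [
    [0, 0, -0.005],
    [0.002, -0.0006, -0.004],
    [0.002, -0.0006, 0],
    [0.002, -0.0006, 0],
    [0, 0, 0]
  ],
  "turn": [0, 0, 0, 0, 0]
}}

```text
time: 6.15
tool_pos: [0.459, 0.1781, 0.0374]
tool_rot: [0.0, 0.804, 0.595, 0.0]
contact_force: [-0.3, 0.5, -0.5]
gripper_width: 0.994
grasp_force: 0.0
```

```bash
cat >> h.py <<'E'
def ff(n=4):
    F=[]
    for i in range(n):
        a=grab_frame("scene"); F.append(state()["contact_force"])
    rep(); print("Fmean",np.mean(F,0).round(2)); return a
E
python3 - <<'E'
from h import *
ff()
E
```

```text
6.35 box mm [-132.3    2.1   37.3] world [0.4587 0.1782 0.0373] ydeg -16.93 F [ 0.64 -0.41  0.12] 0.9967283302967181
Fmean [ 0.23  0.1  -0.05]
```

>>> {"api": "play_rows", "payload": {
  "linear": [
    [0.0019, -0.0006, 0],
    [0, 0, 0]
  ],
  "turn": [0, 0]
}}

```text
time: 6.6
tool_pos: [0.4607, 0.1775, 0.0373]
tool_rot: [0.0, 0.804, 0.595, 0.0]
contact_force: [0.2, -0.3, 0.7]
gripper_width: 0.993
grasp_force: 0.0
```

Run:
```python
from h import *
a=ff()
o=cv2.imread("pics/scene_c.png")
cv2.imwrite("pics/c3.png",np.vstack([cv2.resize(x[140:190,240:330],(540,300),interpolation=3) for x in(o,a[:,:,::-1])]))
```

```text
6.8 box mm [-130.4    2.1   37.2] world [0.4605 0.1775 0.0372] ydeg -16.93 F [-0.29  0.51 -0.13] 0.9982160870484739
Fmean [-0.   -0.1  -0.52]
```

View pics/c3.png

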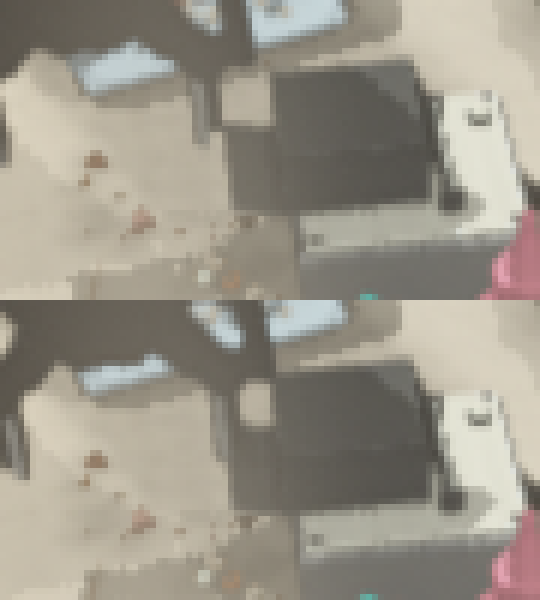

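>>> {"api": "play_rows", "payload": {
  "linear": [
    [0.0019, -0.0006, 0],
    [0.001, -0.0003, 0.001],
    [0.0005, -0.0001, 0.003],
    [0.0005, -0.0002, 0.004],
    [0, 0, 0.004]
  ],
  "turn": [0, 0, 0, 0, 0]
}}

```text
time: 7.42
tool_pos: [0.4646, 0.1763, 0.0496]
tool_rot: [0.0, 0.804, 0.595, 0.0]
contact_force: [-0.3, 0.1, -0.3]
gripper_width: 1.0
grasp_force: 0.0
```

Run:
```python
from h import *
a=ff(); cv2.imwrite("pics/scene_d.png",a[:,:,::-1])
o=cv2.imread("pics/scene_c.png").astype(int)
d=np.abs(o-a[:,:,::-1].astype(int)).sum(2)
# guard top/right edge motion: compare patch around guard roof with template match
t=o[150:172,288:320].astype(np.uint8)
m=cv2.matchTemplate(a[130:190,270:340,::-1].copy(),t,cv2.TM_CCOEFF_NORMED);print(cv2.minMaxLoc(m)[1::2],"expect (18,20)")
print(d[140:185:3,278:326:3])
```

```text
7.62 box mm [-126.2    2.1   49.4] world [0.4646 0.1764 0.0494] ydeg -16.93 F [0.04 0.02 0.2 ] 0.9966668960230093
Fmean [0.34 0.22 0.04]
(0.9873294234275818, (18, 20)) expect (18,20)
[[351 170 252   6   0   2   3   0   1   1   1   2   3   0   1   0]
 [ 53  68 345  14   3   1   1   2   2   2   1   1   0   1   0   0]
 [  3  19 314  21   3   2   0   1   1   0   1   0   3   2   1   1]
 [  3   6 103  16   3   1   0   3   2   0   0   1   2   2   0   1]
 [ 70  13   2   3   2   1   3   7  64  52   1   1   1   1   3   0]
 [139  75   3   0   4   1   4   1   3  62  72   2   1   1   2   1]
 [111 129   0   4   6   3   1   1   2   2  60   1   2   2   1   1]
 [ 75  24   2   1   1   1   1   2   1   0   4   1   0   1   0   3]
 [  2  15   2   3   2   2   2   2   5   4   5   4  26   0   2   0]
 [  8   6   2   6   3   3   2   2   1   2   1   1 105  18   1   0]
 [  2   2   2   3   1   1   2   4   2   3   6   2   1 142  98   4]
 [  3   3   2   1   1   0   0   2   0   0   3   0   4   1  57 158]
 [  3   7  87 101   1   2   1   2   3   1   0   1   3  12 155  22]
 [ 81  47   1   3  81  71   2   3   2   0   1   1   1  63  58   2]
 [  6   1   1   3  15  57  30   3   2   2   3   3   1   0   0   1]]
```

>>> {"api": "play_rows", "payload": {
  "linear": [
    [0, 0, -0.007],
    [0, 0, -0.007],
    [0.0015, -0.0005, 0],
    [0.0015, -0.0005, 0],
    [0.0003, -0.0001, 0.003],
    [0.0003, -0.0001, 0.005],
    [0, 0, 0]
  ],
  "turn": [0, 0, 0, 0, 0, 0, 0]
}}

```text
time: 8.5
tool_pos: [0.4688, 0.1752, 0.0442]
tool_rot: [0.0, 0.804, 0.595, 0.001]
contact_force: [-0.8, -0.6, -0.3]
gripper_width: 1.002
grasp_force: 0.0
```

```bash
cat >> h.py <<'E'
def chk():
    a=ff(3)[:,:,::-1].copy(); o=cv2.imread("pics/scene_c.png")
    for nm,(r,c,h,w) in dict(roofTopEdge=(146,296,12,18),cheek=(160,296,14,22),plate=(178,300,14,26)).items():
        m=cv2.matchTemplate(cv2.resize(a[r-8:r+h+8,c-8:c+w+8],None,fx=4,fy=4,interpolation=2),cv2.resize(o[r:r+h,c:c+w],None,fx=4,fy=4,interpolation=2),cv2.TM_CCOEFF_NORMED)
        _,v,_,l=cv2.minMaxLoc(m); print(nm,round(v,3),np.array(l)/4-8)
    return a
E
python3 - <<'E'
from h import *
chk()
E
```

```text
8.65 box mm [-122.5    2.    43.3] world [0.4681 0.1751 0.0433] ydeg -16.93 F [-0.3   0.72 -0.39] 1.0010609944903475
Fmean [ 0.06  0.16 -0.05]
roofTopEdge 0.986 [-0.25  0.  ]
cheek 0.988 [ 0.   -0.25]
plate 0.98 [0. 0.]
```

>>> {"api": "play_rows", "payload": {
  "linear": [
    [0, 0, -0.006],
    [0.0015, -0.0005, 0],
    [0.0015, -0.0005, 0],
    [0.0003, -0.0001, 0.003],
    [0.0003, -0.0001, 0.005],
    [0, 0, 0]
  ],
  "turn": [0, 0, 0, 0, 0, 0]
}}

```text
time: 9.4
tool_pos: [0.4724, 0.174, 0.0461]
tool_rot: [0.0, 0.804, 0.595, 0.001]
contact_force: [0.1, 0.2, 0.3]
gripper_width: 1.007
grasp_force: 0.0
```

Run:
```python
from h import *
a=chk();cv2.imwrite("pics/scene_e.png",a)
```

```text
9.55 box mm [-118.7    1.9   45.3] world [0.4717 0.1739 0.0453] ydeg -16.93 F [ 0.28 -0.62 -0.56] 0.9959998169979233
Fmean [-0.47 -0.45 -0.24]
roofTopEdge 0.985 [-0.25  0.  ]
cheek 0.98 [ 0.   -0.25]
plate 0.977 [0. 0.]
```

Run:
```python
from h import *
a=cv2.imread("pics/scene_e.png"); b=grab_frame("top")[:,:,::-1]
cv2.imwrite("pics/top_e.png",b)
cv2.imwrite("pics/c4.png",np.hstack([cv2.resize(a[125:190,255:325],(560,520),interpolation=3),cv2.resize(b[185:250,250:280],(240,520),interpolation=3)]))
```

```text
(no output)
```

View pics/c4.png

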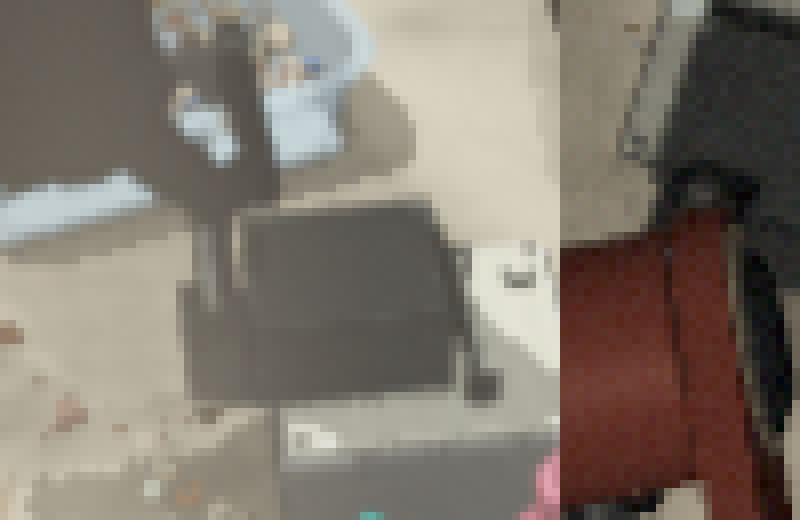

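```bash
cat >> h.py <<'E'
def W(b):
    c,s=np.cos(P[2]),np.sin(P[2]); b=np.array(b)/1e3; return np.array([P[0]+c*b[0]-s*b[1],P[1]+s*b[0]+c*b[1],b[2]])
E
python3 - <<'E'
from h import *
f=lambda b:((proj("scene",W(b))-[255,125])*8).round()
for n,b in dict(lipL=(-83.5,33,66),lipM=(-83.5,0,66),lipR=(-83.5,-33,66),rootL=(-58,33,60),rootR=(-58,-33,60),roofFL=(-58,33,94),roofFR=(-58,-33,94)).items(): print(n,f(b))
for z in(50,58,66,75,85,100): print(z,[f((x,2,z)) for x in(-118.7+43,-118.7+50,-118.7+57)])
E
```

```text
lipL [174. 285.]
lipM [180. 343.]
lipR [186. 403.]
rootL [246. 291.]
rootR [262. 408.]
roofFL [239. 215.]
roofFR [255. 331.]
50 [array([205., 372.]), array([225., 370.]), array([245., 368.])]
58 [array([204., 354.]), array([223., 352.]), array([243., 350.])]
66 [array([202., 337.]), array([222., 335.]), array([241., 333.])]
75 [array([200., 317.]), array([220., 315.]), array([240., 313.])]
85 [array([197., 294.]), array([217., 292.]), array([237., 290.])]
100 [array([194., 260.]), array([214., 258.]), array([234., 256.])]
```

Run:
```python
from h import *
def zf(px,x,y):
    zs=np.linspace(-20,150,171); q=np.array([proj("scene",W((x,y,z))) for z in zs]); i=np.argmin(abs(q[:,1]-px[1])); return zs[i],q[i],px
for o in(35,43,50,57):
  print(o,"c1 R",zf((263.3,169.3),-170.4+o,-3.7),"c1 L",zf((227.5,172.8),-170.4-o,-3.7))
  print("  c3",zf((276.5,166.7),-130.4+o,2),"c4",zf((281.5,163.8),-118.7+o,2))
```

```text
35 c1 R (np.float64(70.0), array([258.80379505, 169.42692596]), (263.3, 169.3)) c1 L (np.float64(67.0), array([233.56774906, 172.83886106]), (227.5, 172.8))
  c3 (np.float64(70.0), array([273.06967509, 166.69598355]), (276.5, 166.7)) c4 (np.float64(79.0), array([276.96840861, 163.75346589]), (281.5, 163.8))
43 c1 R (np.float64(69.0), array([261.7294694, 169.412885 ]), (263.3, 169.3)) c1 L (np.float64(68.0), array([230.59028266, 172.85740243]), (227.5, 172.8))
  c3 (np.float64(69.0), array([275.95670497, 166.68552175]), (276.5, 166.7)) c4 (np.float64(78.0), array([279.86371817, 163.74672388]), (281.5, 163.8))
50 c1 R (np.float64(68.0), array([264.28812234, 169.43538929]), (263.3, 169.3)) c1 L (np.float64(69.0), array([227.97096023, 172.83886374]), (227.5, 172.8))
  c3 (np.float64(68.0), array([278.48054309, 166.71111668]), (276.5, 166.7)) c4 (np.float64(77.0), array([282.39447081, 163.77595201]), (281.5, 163.8))
57 c1 R (np.float64(68.0), array([266.80351289, 169.17995156]), (263.3, 169.3)) c1 L (np.float64(70.0), array([225.34529144, 172.82028013]), (227.5, 172.8))
  c3 (np.float64(67.0), array([280.99837742, 166.73665071]), (276.5, 166.7)) c4 (np.float64(76.0), array([284.9191756, 163.8051103]), (281.5, 163.8))
```

>>> {"api": "play_rows", "payload": {
  "linear": [
    [-0.014, 0.004, 0],
    [-0.014, 0.004, 0],
    [0, 0, -0.014],
    [0, 0, -0.014],
    [0.003, -0.001, 0],
    [0.0015, -0.0005, 0],
    [0, 0, 0]
  ],
  "turn": [0, 0, 0, 0, 0, 0, 0]
}}

```text
time: 10.48
tool_pos: [0.449, 0.1804, 0.0177]
tool_rot: [0.0, 0.804, 0.595, 0.0]
contact_force: [0.5, 0.2, 1.2]
gripper_width: 0.999
grasp_force: 0.0
```

Run:
```python
from h import *
a=chk()
```

```text
10.62 box mm [-142.7    1.4   17.6] world [0.4486 0.1805 0.0176] ydeg -16.94 F [-0.71 -0.7   0.88] 0.9952872578597461
Fmean [-0.29 -0.46  0.19]
roofTopEdge 0.985 [0. 0.]
cheek 0.99 [0.   0.25]
plate 0.977 [0. 0.]
```

>>> {"api": "play_rows", "payload": {
  "linear": [
    [0.0019, -0.0006, 0],
    [0.001, -0.0003, 0.002],
    [0.0005, -0.0002, 0.004],
    [0.0003, -0.0001, 0.004],
    [0, 0, 0]
  ],
  "turn": [0, 0, 0, 0, 0]
}}

```text
time: 11.25
tool_pos: [0.4524, 0.1793, 0.0279]
tool_rot: [0.0, 0.804, 0.595, 0.001]
contact_force: [-1.0, 0.8, 0.5]
gripper_width: 0.994
grasp_force: 0.0
```

Run:
```python
from h import *
a=chk()
```

```text
11.4 box mm [-139.3    1.2   27.2] world [0.4518 0.1792 0.0272] ydeg -16.93 F [ 0.32 -0.09  0.68] 0.9956715730547607
Fmean [0.07 0.39 0.45]
roofTopEdge 0.99 [0. 0.]
cheek 0.995 [0. 0.]
plate 0.988 [0. 0.]
```

>>> {"api": "play_rows", "payload": {
  "linear": [
    [0, 0, -0.011],
    [0.0019, -0.0006, 0],
    [0.0014, -0.0004, 0.002],
    [0.0005, -0.0002, 0.004],
    [0.0003, -0.0001, 0.004],
    [0, 0, 0]
  ],
  "turn": [0, 0, 0, 0, 0, 0]
}}

```text
time: 12.15
tool_pos: [0.4525, 0.1783, 0.0244]
tool_rot: [-0.003, 0.804, 0.595, -0.003]
contact_force: [-8.2, 2.0, 0.4]
gripper_width: 0.998
grasp_force: 4.0
```

Run:
```python
from h import *
a=chk()
```

```text
12.3 box mm [-138.5    0.5   24.1] world [0.4523 0.1783 0.0241] ydeg -16.93 F [-7.35  3.01  0.24] 1.0042373915834348
Fmean [-7.57  3.27  0.35]
roofTopEdge 0.974 [ 0.5 -0.5]
cheek 0.972 [ 0.25 -0.5 ]
plate 0.994 [0. 0.]
```

>>> {"api": "play_rows", "payload": {
  "linear": [
    [-0.001, 0.0003, 0.003],
    [0, 0, 0.004],
    [0.0005, -0.0001, 0.004],
    [0.0005, -0.0002, 0.004]
  ],
  "turn": [0, 0, 0, 0]
}}

```text
time: 12.8
tool_pos: [0.4559, 0.1776, 0.0415]
tool_rot: [0.0, 0.804, 0.595, -0.0]
contact_force: [-4.4, -1.4, 0.2]
gripper_width: 0.999
grasp_force: 1.8
```

Run:
```python
from h import *
a=chk();cv2.imwrite("pics/scene_f.png",a)
```

```text
12.95 box mm [-134.8    0.9   41.6] world [0.456  0.1776 0.0416] ydeg -16.95 F [-4.58 -0.62  1.42] 0.9955378204926459
Fmean [-5.6  -1.12  1.52]
roofTopEdge 0.897 [ 1.25 -1.75]
cheek 0.934 [ 0.75 -2.  ]
plate 0.994 [0. 0.]
```

>>> {"api": "play_rows", "payload": {
  "linear": [
    [0, 0, 0.004],
    [0.0008, -0.0002, 0.004],
    [0.001, -0.0003, 0.004],
    [0.0012, -0.0004, 0.004],
    [0.0014, -0.0004, 0.004],
    [0.0016, -0.0005, 0.004]
  ],
  "turn": [0, 0, 0, 0, 0, 0]
}}

```text
time: 13.7
tool_pos: [0.4621, 0.1761, 0.0655]
tool_rot: [0.0, 0.803, 0.595, 0.0]
contact_force: [0.1, 0.1, 0.4]
gripper_width: 0.995
grasp_force: 0.0
```

Run:
```python
from h import *
a=chk();cv2.imwrite("pics/scene_g.png",a)
```

```text
13.85 box mm [-128.4    1.2   65.5] world [0.4623 0.1761 0.0655] ydeg -16.94 F [-0.1  -0.5  -0.32] 1.000173575418917
Fmean [0.04 0.12 0.08]
roofTopEdge 0.985 [0. 0.]
cheek 0.983 [ 0.25 -0.5 ]
plate 0.979 [0. 0.]
```

>>> {"api": "play_rows", "payload": {
  "linear": [
    [-0.0143, 0.0043, 0],
    [0, 0, -0.02],
    [0, 0, -0.02],
    [0, 0, -0.02],
    [0, 0, 0]
  ],
  "turn": [0, 0, 0, 0, 0]
}}

```text
time: 14.48
tool_pos: [0.4449, 0.1802, 0.0032]
tool_rot: [-0.001, 0.803, 0.595, -0.002]
contact_force: [-0.7, -0.4, 0.4]
gripper_width: 1.004
grasp_force: 0.0
```

>>> {"api": "play_rows", "payload": {
  "linear": [
    [0.0019, -0.0006, 0],
    [0.001, -0.0003, 0],
    [0.001, -0.0003, 0],
    [0.001, -0.0003, 0]
  ],
  "turn": [0, 0, 0, 0]
}}

```text
time: 14.98
tool_pos: [0.452, 0.1794, 0.0053]
tool_rot: [-0.001, 0.804, 0.595, -0.0]
contact_force: [-4.6, 4.0, 1.0]
gripper_width: 1.003
grasp_force: 2.6
```

>>> {"api": "play_rows", "payload": {
  "linear": [
    [0, 0, 0.004],
    [0, 0, 0.004],
    [0.0004, -0.0001, 0.004],
    [0.0006, -0.0002, 0.004],
    [0.0008, -0.0002, 0.004]
  ],
  "turn": [0, 0, 0, 0, 0]
}}

```text
time: 15.6
tool_pos: [0.4541, 0.1785, 0.0254]
tool_rot: [-0.0, 0.804, 0.595, -0.0]
contact_force: [-4.2, 3.2, 1.7]
gripper_width: 1.002
grasp_force: 2.2
```

Run:
```python
from h import *
a=chk();cv2.imwrite("pics/scene_h.png",a)
```

```text
15.75 box mm [-136.8    1.1   25.4] world [0.4541 0.1785 0.0254] ydeg -16.94 F [-3.79  2.61  0.27] 0.9995360017525875
Fmean [-4.98  2.42  0.97]
roofTopEdge 0.922 [ 0.75 -1.25]
cheek 0.943 [ 0.25 -1.25]
plate 0.994 [0. 0.]
```

>>> {"api": "play_rows", "payload": {
  "linear": [
    [0.0008, -0.0002, 0.004],
    [0.001, -0.0003, 0.004],
    [0.001, -0.0003, 0.004],
    [0.001, -0.0003, 0.004]
  ],
  "turn": [0, 0, 0, 0]
}}

```text
time: 16.25
tool_pos: [0.4588, 0.1771, 0.0418]
tool_rot: [0.001, 0.804, 0.595, 0.0]
contact_force: [-0.7, 1.3, -0.2]
gripper_width: 0.992
grasp_force: 0.9
```

Run:
```python
from h import *
a=chk();cv2.imwrite("pics/scene_i.png",a)
b=grab_frame("top")[:,:,::-1]
cv2.imwrite("pics/c5.png",np.hstack([cv2.resize(a[125:190,255:325],(560,520),interpolation=3),cv2.resize(b[185:250,250:280],(240,520),interpolation=3)]))
```

```text
16.4 box mm [-131.9    1.2   41.7] world [0.4588 0.1772 0.0417] ydeg -16.94 F [-1.56  0.05 -0.01] 1.001073796807605
Fmean [-2.11  0.06  0.69]
roofTopEdge 0.868 [ 2.  -2.5]
cheek 0.919 [ 0. -8.]
plate 0.987 [0. 0.]
```

View pics/c5.png

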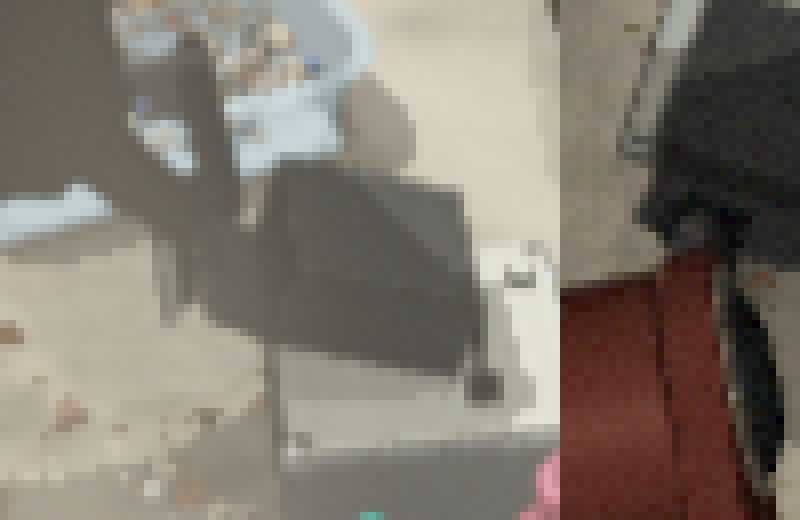

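>>> {"api": "play_rows", "payload": {
  "linear": [
    [0.0019, -0.0006, 0.003],
    [0.0019, -0.0006, 0.003],
    [0.0019, -0.0006, 0.003],
    [0.0019, -0.0006, 0.003],
    [0.0019, -0.0006, 0.002]
  ],
  "turn": [0, 0, 0, 0, 0]
}}

```text
time: 17.08
tool_pos: [0.4661, 0.1749, 0.0553]
tool_rot: [-0.002, 0.803, 0.595, -0.001]
contact_force: [-9.5, 3.9, 5.6]
gripper_width: 1.0
grasp_force: 5.5
```

```bash
cat >> h.py <<'E'
def lip(a):
    # guard dark pixels: lowest/rightmost corner estimate via darkness mask over plate side
    g=cv2.cvtColor(np.ascontiguousarray(a),cv2.COLOR_BGR2GRAY); o=cv2.cvtColor(cv2.imread("pics/scene_c.png"),cv2.COLOR_BGR2GRAY)
    print("plate moved?",cv2.phaseCorrelate(o[185:200,295:325].astype(float),g[185:200,295:325].astype(float)))
E
python3 - <<'E'
from h import *
a=ff(2)[:,:,::-1];lip(a);cv2.imwrite("pics/scene_j.png",a)
o=cv2.imread("pics/scene_i.png")
g=cv2.cvtColor(np.ascontiguousarray(a),6);g0=cv2.cvtColor(o,6)
for G in(g0,g):
    for r in range(126,182,4): print(''.join('#' if v<85 else '+' if v<115 else '.' for v in G[r,262:325]))
    print()
E
```

```text
17.18 box mm [-124.1    1.2   55.6] world [0.4663 0.1749 0.0556] ydeg -16.93 F [-10.73   3.27   6.02] 0.998666295432653
Fmean [-10.85   3.04   5.84]
plate moved? ((0.12472991830548352, 0.8046801992333164), 1.0085744489934)
+++++++.......................................................+
++++++++.......++++............................................
++++++++++++++++++++...........................................
++++++++++..+++++++++..........................................
++++++++++.......+++++.........................................
++++++++++++++...++++++....+++++++++++.........................
.......++++++++++++++++...++++++++++++++++++++++++.............
............+++++++++++++++++++++++++++++++++++++++............
...............+++++++++++++++++++++++++++++++++++++...........
................+..++++++++++++++++++++########+###++..........
........................+++++++++++++++++#+##########+.........
........................................+++++#####+.++.........
....................................................++++.......
...........................+.................
[... 215 characters left out ...]
++++++++++.......++++.......................................
++++++++++++++++++.++++++.......+..++..........................
............++++++++++++#+..++##++++++++++++...................
...............+++++++++++++++++#+++++++++##++++++++...........
..................+++++++++++++++++++++++++#++#+#++++..........
..................++.++++++++++++++++######++##+#+++++.........
.........................+++++++++++++#################+.......
..................................+++++###############+........
...........................+..................+++++..+.........
....................................................++++.......
...........................+...................................
```

>>> {"api": "play_rows", "payload": {
  "linear": [
    [-0.004, 0.0012, -0.006],
    [-0.0024, 0.0007, -0.008],
    [-0.0024, 0.0007, -0.008],
    [-0.0019, 0.0006, -0.008],
    [-0.0019, 0.0006, -0.008],
    [-0.01, 0.003, 0],
    [-0.02, 0.006, 0]
  ],
  "turn": [0, 0, 0, 0, 0, 0, 0]
}}

```text
time: 18.05
tool_pos: [0.4261, 0.1871, 0.0181]
tool_rot: [0.001, 0.804, 0.595, 0.001]
contact_force: [0.4, 0.3, 0.0]
gripper_width: 1.001
grasp_force: 0.0
```

Run:
```python
from h import *
a=chk(); lip(a); cv2.imwrite("pics/scene_k.png",a)
b=grab_frame("top")[:,:,::-1]; cv2.imwrite("pics/top_k.png",b)
o=cv2.imread("pics/top0.png")
g=[cv2.resize(cv2.cvtColor(np.ascontiguousarray(x),6)[155:190,262:312],None,fx=4,fy=4,interpolation=2).astype(float) for x in(o,b)]
print(np.array(cv2.phaseCorrelate(*g)[0])/4)
print(state()["joint_pos"].round(3))
```

```text
18.2 box mm [-166.9    1.2   17.8] world [0.4254 0.1872 0.0178] ydeg -16.88 F [1.54 0.48 0.12] 0.9993432823838792
Fmean [ 0.67  0.27 -0.66]
roofTopEdge 0.976 [ 0.5  -0.25]
cheek 0.961 [0.75 0.25]
plate 0.944 [0.   0.25]
plate moved? ((-0.011567822009686424, 0.8892995169069895), 0.7145368269696826)
[ 0.01486738 -0.01557078]
[ 2.540e-01 -1.370e-01  2.131e+00 -1.000e-03  1.145e+00  5.500e-01]
```

>>> {"api": "play_rows", "payload": {
  "linear": [
    [0, 0.007, 0],
    [0.004, 0.007, 0],
    [0.004, 0.007, 0],
    [0.004, 0.007, 0],
    [0.004, 0.007, -0.01],
    [0.004, 0.007, -0.01],
    [0, 0, -0.009],
    [0, 0, 0]
  ],
  "turn": [-9.2, -9.2, -9.2, -9.2, -9.2, -9, 0, 0]
}}

```text
time: 19.25
tool_pos: [0.4447, 0.2286, -0.0125]
tool_rot: [0.0, 0.987, 0.158, -0.001]
contact_force: [-0.5, 0.5, -0.5]
gripper_width: 0.999
grasp_force: 0.0
```

Run:
```python
from h import *
a=chk(); cv2.imwrite("pics/scene_l.png",a)
cv2.imwrite("pics/c6.png",cv2.resize(a[125:195,225:315],(720,560),interpolation=3))
```

```text
19.4 box mm [-159.8   46.9  -11.4] world [ 0.4454  0.229  -0.0114] ydeg -71.89 F [ 0.41 -0.82 -0.95] 0.9999132339845802
Fmean [ 0.03 -0.21 -0.45]
roofTopEdge 0.978 [ 0.5  -0.25]
cheek 0.959 [0.75 0.25]
plate 0.937 [0. 0.]
```

View pics/c6.png

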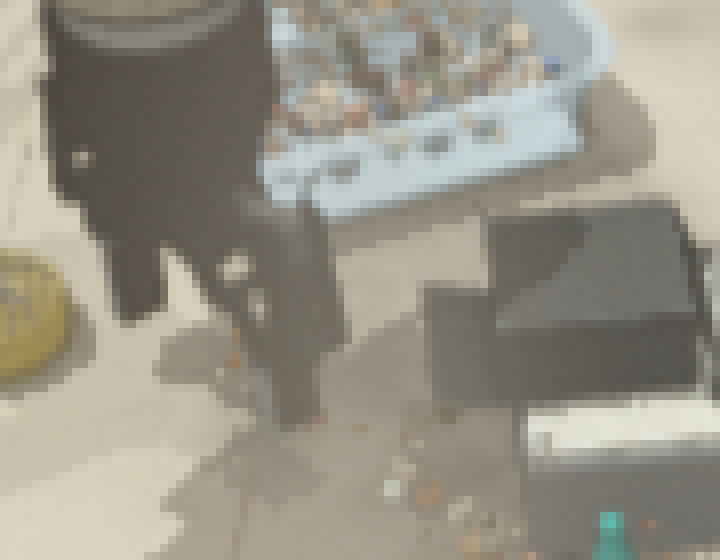

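>>> {"api": "play_rows", "payload": {
  "linear": [
    [0.0086, -0.0026, -0.002],
    [0.0057, -0.0017, -0.002],
    [0.0029, -0.0009, -0.001],
    [0, 0, 0]
  ],
  "turn": [0, 0, 0, 0]
}}

```text
time: 19.9
tool_pos: [0.4625, 0.2238, -0.0169]
tool_rot: [0.0, 0.988, 0.157, -0.0]
contact_force: [0.9, 0.1, 0.6]
gripper_width: 1.001
grasp_force: 0.0
```

>>> {"api": "play_rows", "payload": {
  "linear": [
    [0.0015, -0.0005, 0],
    [0.0015, -0.0005, 0],
    [0, 0, 0]
  ],
  "turn": [0, 0, 0]
}}

```text
time: 20.27
tool_pos: [0.4654, 0.223, -0.0167]
tool_rot: [-0.0, 0.988, 0.157, 0.0]
contact_force: [0.6, -0.0, 0.7]
gripper_width: 1.002
grasp_force: 0.0
```

>>> {"api": "play_rows", "payload": {
  "linear": [
    [0.0015, -0.0005, 0],
    [0, 0, 0]
  ],
  "turn": [0, 0]
}}

```text
time: 20.52
tool_pos: [0.4669, 0.2224, -0.0167]
tool_rot: [-0.0, 0.988, 0.157, 0.0]
contact_force: [-0.6, -0.0, 0.3]
gripper_width: 1.005
grasp_force: 0.0
```

>>> {"api": "play_rows", "payload": {
  "linear": [
    [0.0015, -0.0005, 0],
    [0, 0, 0]
  ],
  "turn": [0, 0]
}}

```text
time: 20.78
tool_pos: [0.4684, 0.2219, -0.0167]
tool_rot: [-0.0, 0.988, 0.157, 0.0]
contact_force: [0.2, 1.1, -0.2]
gripper_width: 0.998
grasp_force: 0.0
```

>>> {"api": "play_rows", "payload": {
  "linear": [
    [0.0015, -0.0005, 0],
    [0, 0, 0]
  ],
  "turn": [0, 0]
}}

```text
time: 21.02
tool_pos: [0.4699, 0.2214, -0.0168]
tool_rot: [-0.0, 0.988, 0.157, 0.0]
contact_force: [-0.5, 0.1, 1.3]
gripper_width: 1.0
grasp_force: 0.0
```

>>> {"api": "play_rows", "payload": {
  "linear": [
    [0.0015, -0.0005, 0],
    [0, 0, 0]
  ],
  "turn": [0, 0]
}}

```text
time: 21.28
tool_pos: [0.4714, 0.2209, -0.0168]
tool_rot: [-0.0, 0.988, 0.157, 0.0]
contact_force: [-0.4, -1.1, 0.3]
gripper_width: 0.998
grasp_force: 0.0
```

>>> {"api": "play_rows", "payload": {
  "linear": [
    [0.002, -0.0006, 0],
    [0, 0, 0]
  ],
  "turn": [0, 0]
}}

```text
time: 21.52
tool_pos: [0.4736, 0.2203, -0.0167]
tool_rot: [0.0, 0.988, 0.157, 0.0]
contact_force: [-0.2, -0.7, 0.6]
gripper_width: 1.004
grasp_force: 0.0
```

>>> {"api": "play_rows", "payload": {
  "linear": [
    [0.002, -0.0006, 0],
    [0, 0, 0]
  ],
  "turn": [0, 0]
}}

```text
time: 21.78
tool_pos: [0.4756, 0.2197, -0.0166]
tool_rot: [0.0, 0.988, 0.157, 0.0]
contact_force: [0.6, -0.4, 1.6]
gripper_width: 0.997
grasp_force: 0.0
```

Run:
```python
from h import *
a=chk()
g=cv2.cvtColor(a,6)
for r in range(134,182,2): print(r,''.join('#' if v<85 else '+' if v<115 else '.' for v in g[r,252:325]))
```

```text
21.93 box mm [-128.4   46.8  -16.7] world [ 0.4754  0.2197 -0.0167] ydeg -71.93 F [ 0.04 -0.46  0.08] 1.0033171505235408
Fmean [ 0.62 -0.56  0.41]
roofTopEdge 0.981 [0.25 0.  ]
cheek 0.959 [0.75 0.25]
plate 0.937 [0. 0.]
134 ++++++++++++++++++++.....................................................
136 +++++++++++++++++++++....................................................
138 +++++++++++++++++++......................................................
140 ++++++++++++++++++.......................................................
142 +++++++++++++++++........................................................
144 ++++++++++++++++.........................................................
146 +++++++++++++++++........................................................
148 +++++++++++++++++........................................................
150 +++++++++++++++.....................................+.+..................
152 ++++++++++++++++.......++..........+++++++++++++++++++++++...............
154 ++++++++++++++++++++...++.........+++++++++++++++++++++++++..............
156 ++++..++++++++..+
[... 292 characters left out ...]
64 ++...........+++...++++.+++++++++++++++++++..++..+++++++++++#+...........
166 ...............+++++++++++++++++++++++++++++++++++++++#####+++...........
168 ................+++++++++++++++++++++++++++++++++++++++++##+.++..........
170 .................+++++++....+....+++++++++++++++++++++#+#+#+.............
172 ...................++++......+++++++++++++++++++++++###+#+#+..+++........
174 ...................+++++......+++++++++++++++++++++...........++#+.......
176 ...................+++++.............+...................................
178 ....................+....................................................
180 .........................................................................
```

>>> {"api": "play_rows", "payload": {
  "linear": [
    [0.002, -0.0006, 0],
    [0.001, -0.0003, 0],
    [0, 0, 0]
  ],
  "turn": [0, 0, 0]
}}

```text
time: 22.3
tool_pos: [0.4773, 0.2189, -0.0173]
tool_rot: [-0.0, 0.988, 0.157, -0.001]
contact_force: [-4.2, 1.9, 1.3]
gripper_width: 0.996
grasp_force: 1.9
```

>>> {"api": "play_rows", "payload": {
  "linear": [
    [0.002, -0.0006, 0],
    [0, 0, 0]
  ],
  "turn": [0, 0]
}}

```text
time: 22.55
tool_pos: [0.4782, 0.2184, -0.0177]
tool_rot: [-0.0, 0.988, 0.157, -0.002]
contact_force: [-7.5, 1.8, 2.6]
gripper_width: 1.0
grasp_force: 3.3
```

>>> {"api": "play_rows", "payload": {
  "linear": [
    [0.002, -0.0006, 0],
    [0, 0, 0]
  ],
  "turn": [0, 0]
}}

```text
time: 22.8
tool_pos: [0.4798, 0.2176, -0.0179]
tool_rot: [-0.0, 0.988, 0.157, -0.003]
contact_force: [-8.5, 2.0, 2.2]
gripper_width: 1.004
grasp_force: 3.5
```

>>> {"api": "play_rows", "payload": {
  "linear": [
    [-0.0015, 0.0005, 0.003],
    [0, 0, 0.005],
    [0.0003, -0.0001, 0.005],
    [0.0006, -0.0002, 0.005],
    [0.0008, -0.0002, 0.005]
  ],
  "turn": [0, 0, 0, 0, 0]
}}

```text
time: 23.42
tool_pos: [0.4829, 0.2176, 0.0068]
tool_rot: [0.0, 0.988, 0.157, 0.0]
contact_force: [-0.1, -0.0, -0.7]
gripper_width: 1.0
grasp_force: 0.0
```

```bash
cat >> h.py <<'E'
def show(r0=110,r1=182):
    a=chk(); g=cv2.cvtColor(a,6)
    for r in range(r0,r1,3): print(r,''.join('#' if v<85 else '+' if v<115 else '.' for v in g[r,252:325]))
E
python3 - <<'E'
from h import *
show()
E
```

```text
23.57 box mm [-120.6   47.     6.7] world [0.483  0.2177 0.0067] ydeg -71.94 F [ 0.8  -0.01  0.1 ] 1.0007617002733353
Fmean [0.49 0.1  0.41]
roofTopEdge 0.981 [ 1.   -0.25]
cheek 0.923 [1.5 0. ]
plate 0.936 [0. 0.]
110 ++++++++++++++++++.......................................................
113 +++++++++++++++...+......................................................
116 ++++++++.......+++++....................................................+
119 .......+++++....++++.....................................................
122 ...........+++++++++..........+.........................................+
125 +++++++++++++++++++++...................................................#
128 +++++++++++++++++++++....................................................
131 +++++++++++++++++++++.....++.............................................
134 +++++++++++++++++++++....................................................
137 +++++++++++++++++++......................................................
140 ++++++++++++++++++++.....................................................
143 +++++++++++++++++......
[... 286 characters left out ...]
55 ++++++......+++++...+++++++++......+++++++++++++++++++++++##.............
158 .++.............++...+++++++++......++++++++++++++++++++++++#++..........
161 ..................+++++++++++++....++++++++++++++++++++++++++#...........
164 ....................+++++...++++++++++++++++++++.++++++++++++#+..........
167 .....................++++...+++++++++++++++++++++++++##+####+.++.........
170 .....................++++....+++++++++++++++++++++++#+###+##++...........
173 .............................+++++++++++++++++++++++++++++++...+##+......
176 ......................................++.................................
179 ......................................+..................................
```

Run:
```python
from h import *
def zf(px,x,y):
    zs=np.linspace(-40,160,201); q=np.array([proj("scene",W((x,y,z))) for z in zs]); i=np.argmin(abs(q[:,1]-px[1])); return zs[i],q[i].round(1),px
# c6 tcp (-159.8,46.9,-11.4): A=(-131.1,6)
for dx,dy in((0,0),(13,0),(0,-8)): print("tip",zf((225+298/8,125+428/8),-131.1+dx,6+dy))
for dx,dy in((14,-10),(25,-7),(10,-15)): print("bulge",zf((225+348/8,125+335/8),-131.1+dx,6+dy))
print("other tip",zf((225+140/8,125+322/8),-131.1-57.4,6+82))
print(camera_info("top")["origin"])
```

```text
tip (np.float64(28.0), array([261.9, 178.5]), (262.25, 178.5))
tip (np.float64(26.0), array([266.5, 178.6]), (262.25, 178.5))
tip (np.float64(35.0), array([261.7, 178.4]), (262.25, 178.5))
bulge (np.float64(77.0), array([265.1, 166.9]), (268.5, 166.875))
bulge (np.float64(73.0), array([269.2, 166.9]), (268.5, 166.875))
bulge (np.float64(81.0), array([263.6, 167. ]), (268.5, 166.875))
other tip (np.float64(19.0), array([242.1, 165.3]), (242.5, 165.25))
[0.50271047 0.00609798 1.37440461]
```

>>> {"api": "play_rows", "payload": {
  "linear": [
    [-0.0144, 0.0043, 0],
    [-0.0144, 0.0043, 0],
    [0, 0, -0.019],
    [0, 0, -0.0175],
    [0.006, -0.0018, 0],
    [0.004, -0.0012, 0],
    [0.002, -0.0006, 0]
  ],
  "turn": [0, 0, 0, 0, 0, 0, 0]
}}

```text
time: 24.45
tool_pos: [0.4669, 0.2227, -0.0295]
tool_rot: [-0.0, 0.988, 0.157, 0.001]
contact_force: [0.6, -0.5, 0.0]
gripper_width: 1.002
grasp_force: 0.0
```

>>> {"api": "play_rows", "payload": {
  "linear": [
    [0.002, -0.0006, 0],
    [0.001, -0.0003, 0]
  ],
  "turn": [0, 0]
}}

```text
time: 24.7
tool_pos: [0.4691, 0.2217, -0.03]
tool_rot: [-0.0, 0.988, 0.157, 0.0]
contact_force: [0.1, 0.1, 0.2]
gripper_width: 0.999
grasp_force: 0.0
```

>>> {"api": "play_rows", "payload": {
  "linear": [
    [0.002, -0.0006, 0],
    [0, 0, 0]
  ],
  "turn": [0, 0]
}}

```text
time: 24.95
tool_pos: [0.4708, 0.2211, -0.0302]
tool_rot: [-0.0, 0.988, 0.157, 0.0]
contact_force: [0.4, 0.7, 0.5]
gripper_width: 1.003
grasp_force: 0.0
```

>>> {"api": "play_rows", "payload": {
  "linear": [
    [0.0015, -0.0005, 0],
    [0, 0, 0]
  ],
  "turn": [0, 0]
}}

```text
time: 25.2
tool_pos: [0.4723, 0.2206, -0.0303]
tool_rot: [-0.0, 0.988, 0.157, 0.0]
contact_force: [-0.1, 1.0, -0.2]
gripper_width: 0.998
grasp_force: 0.0
```

>>> {"api": "play_rows", "payload": {
  "linear": [
    [0.0015, -0.0005, 0],
    [0, 0, 0]
  ],
  "turn": [0, 0]
}}

```text
time: 25.45
tool_pos: [0.4732, 0.2202, -0.0305]
tool_rot: [-0.0, 0.988, 0.157, -0.0]
contact_force: [-1.3, 0.7, 0.5]
gripper_width: 1.004
grasp_force: 0.0
```

>>> {"api": "play_rows", "payload": {
  "linear": [
    [0.0015, -0.0005, 0],
    [0, 0, 0]
  ],
  "turn": [0, 0]
}}

```text
time: 25.7
tool_pos: [0.4734, 0.2199, -0.031]
tool_rot: [-0.001, 0.988, 0.157, -0.002]
contact_force: [-6.4, 2.3, 1.0]
gripper_width: 0.999
grasp_force: 0.0
```

>>> {"api": "play_rows", "payload": {
  "linear": [
    [-0.0003, 0.0001, 0.004],
    [0, 0, 0.005],
    [0.0003, -0.0001, 0.005],
    [0.0006, -0.0002, 0.005],
    [0.001, -0.0003, 0.005]
  ],
  "turn": [0, 0, 0, 0, 0]
}}

```text
time: 26.32
tool_pos: [0.4775, 0.2192, -0.0055]
tool_rot: [0.0, 0.988, 0.157, 0.001]
contact_force: [-1.8, 0.4, -0.3]
gripper_width: 1.002
grasp_force: 0.0
```

Run:
```python
from h import *
a=grab_frame("scene")[:,:,::-1]; rep(); g=cv2.cvtColor(np.ascontiguousarray(a),6)
for r in range(134,182,3): print(r,''.join('#' if v<85 else '+' if v<115 else '.' for v in g[r,262:325]))
```

```text
26.38 box mm [-125.8   47.2   -4.7] world [ 0.4781  0.2193 -0.0047] ydeg -71.93 F [-2.62 -0.34  0.11] 1.0008099928531209
134 +++++++++++....................................................
137 ++++++++.......................................................
140 +++++++........................................................
143 +++++++........................................................
146 +++++........................++++..............................
149 ++++++++.....++............++++++++++++++++++++++..............
152 ++++++++++++++++...........++++++++++++++++++++++++............
155 ++.....++++++++++.+++++..+++++++++++++++++++++++++++...........
158 .+++++..++++++++++++++++++++++++++++++++++++++++++++...........
161 ....++...++++++++++++++++++++++++++++++++++++++++++++..........
164 ......++++++++++++++++++++++++++++++++++++###########+.........
167 ........++++++......++++++++++++++++++++++++########++.........
170 .........+++++.............++..+++++++++++#########+..+........
173 ..........++++..............+........................+##+......
176 ............................+..................................
179 ...............................................................
```

>>> {"api": "play_rows", "payload": {
  "linear": [
    [0.0014, -0.0004, 0.0045],
    [0.0017, -0.0005, 0.0045],
    [0.0019, -0.0006, 0.0045],
    [0.0021, -0.0006, 0.0045]
  ],
  "turn": [0, 0, 0, 0]
}}

```text
time: 26.88
tool_pos: [0.4841, 0.217, 0.0121]
tool_rot: [-0.0, 0.988, 0.157, 0.0]
contact_force: [-2.0, 0.3, 0.0]
gripper_width: 1.002
grasp_force: 0.0
```

>>> {"api": "play_rows", "payload": {
  "linear": [
    [0.0022, -0.0007, 0.0045],
    [0.0024, -0.0007, 0.0045],
    [0.0028, -0.0008, 0.0045]
  ],
  "turn": [0, 0, 0]
}}

```text
time: 27.25
tool_pos: [0.4917, 0.2148, 0.0256]
tool_rot: [0.0, 0.988, 0.157, 0.0]
contact_force: [0.3, 0.4, -0.6]
gripper_width: 1.002
grasp_force: 0.0
```

Run:
```python
from h import *
a=grab_frame("scene")[:,:,::-1]; rep(); g=cv2.cvtColor(np.ascontiguousarray(a),6)
for r in range(122,182,3): print(r,''.join('#' if v<85 else '+' if v<115 else '.' for v in g[r,262:325]))
```

```text
27.3 box mm [-110.6   47.    26.4] world [0.4925 0.2148 0.0264] ydeg -71.94 F [-1.21 -0.88  1.22] 0.9998976400511346
122 ++++++++++++++......+.........................................+
125 ++++++++++++++................................................#
128 ++++++++++++...................................................
131 +++++++++++.....++.............................................
134 ++++++++++++...................................................
137 ++++++++++.......++............................................
140 +++++++++++++++..+++...............++..........................
143 .++++++++..++++++++++............##++###++.....................
146 ...++++....++++++++++++++....++#######+#######++...............
149 .....+++++...+++++++++++++++++++++##++++#############+.........
152 ........+++..+++++++++++++++++++++####+++#############+........
155 ..........++++++++++++..++++++++++##+###+++++++++++++++........
158 ............++++++.......++++++++++++##########+++++++++.......
161 .............+++++...........++++++++################++++......
164 ..............++++.........+.......+++##################+......
167 ...........................+...........+++++############.......
170 ...........................++....................+++..+........
173 ............................+........................+##+......
176 ............................+..................................
179 ...............................................................
```

>>> {"api": "play_rows", "payload": {
  "linear": [
    [0.003, -0.0009, 0.003],
    [0.003, -0.0009, 0.002],
    [0.003, -0.0009, 0.002],
    [0.003, -0.0009, 0.001]
  ],
  "turn": [0, 0, 0, 0]
}}

```text
time: 27.8
tool_pos: [0.5035, 0.2112, 0.0333]
tool_rot: [-0.0, 0.988, 0.157, 0.0]
contact_force: [-1.1, 0.2, 0.5]
gripper_width: 0.999
grasp_force: 0.0
```

>>> {"api": "play_rows", "payload": {
  "linear": [
    [0.004, -0.0012, 0],
    [0.004, -0.0012, 0],
    [0.004, -0.0012, 0]
  ],
  "turn": [0, 0, 0]
}}

```text
time: 28.18
tool_pos: [0.5155, 0.2075, 0.0331]
tool_rot: [0.0, 0.988, 0.157, -0.0]
contact_force: [-0.5, -0.4, 0.8]
gripper_width: 0.999
grasp_force: 0.0
```

Run:
```python
from h import *
a=grab_frame("scene")[:,:,::-1]; rep(); g=cv2.cvtColor(np.ascontiguousarray(a),6)
for r in range(110,182,3): print(r,''.join('#' if v<85 else '+' if v<115 else '.' for v in g[r,262:330]))
```

```text
28.23 box mm [-86.   46.7  33.2] world [0.516  0.2074 0.0332] ydeg -71.95 F [-0.95 -0.56 -0.56] 0.9984916403568783
110 .+++++++++.......+####...........................................###
113 +++++..+++++++########+........................................+####
116 ++++++++++++##########+.......................................+#####
119 +++++++++++++##########........................................#####
122 ++++++++++++++++######+.......................................+#####
125 ++++++++++++++++#####.........................................######
128 ++++++++++++++++++##+..........................................#####
131 ++++++++++++++++++++#............................................#++
134 +++++++++++++++++++++....++#+....................................+##
137 +++++++++++++++++++++++++++###+..........+##+......................+
140 ++++++..++++++++++...++##+++####+...++#########+....................
143 ++++++......++++....+++########+##################+.................
146 +++++++.......+++++...+##############################+..............
149 .+++............++++++++++######+###########+++#########+...........
152 ...................+++++++#####...+##############++######+..........
155 ....................+++++#+.........+################+####+.........
158 ......................+++++............+################++#+........
161 ......................+++++..........##+..+################++.......
164 ...........................+.........+##+....+##############+.......
167 ...........................+...........++........+########..........
170 ...........................++.........................+++..........+
173 ............................+........................+##+...........
176 ............................+.......................................
179 ....................................................................
```

>>> {"api": "play_rows", "payload": {
  "linear": [
    [0.004, -0.0012, 0],
    [0.004, -0.0012, 0],
    [0.004, -0.0012, 0],
    [0.003, -0.0009, 0]
  ],
  "turn": [0, 0, 0, 0]
}}

```text
time: 28.72
tool_pos: [0.5306, 0.203, 0.0333]
tool_rot: [0.0, 0.988, 0.157, 0.0]
contact_force: [-0.8, 0.2, 0.1]
gripper_width: 0.998
grasp_force: 0.0
```

>>> {"api": "play_rows", "payload": {
  "linear": [
    [0.003, -0.0009, 0],
    [0.003, -0.0009, 0],
    [0, 0, 0]
  ],
  "turn": [0, 0, 0]
}}

```text
time: 29.1
tool_pos: [0.5364, 0.2013, 0.0332]
tool_rot: [-0.0, 0.988, 0.157, -0.0]
contact_force: [-0.2, -0.4, 0.3]
gripper_width: 1.001
grasp_force: 0.0
```

Run:
```python
from h import *
a=grab_frame("scene")[:,:,::-1]; rep(); g=cv2.cvtColor(np.ascontiguousarray(a),6)
for r in range(110,182,3): print(r,''.join('#' if v<85 else '+' if v<115 else '.' for v in g[r,262:330]))
print("toggle tip px off/on", proj("scene",W((-23,0,81))),proj("scene",W((1,0,81))))
```

```text
29.15 box mm [-64.8  46.8  33.1] world [0.5363 0.2013 0.0331] ydeg -71.94 F [-0.54  1.06  0.41] 0.9998598954930461
110 ..+++++.................+#####+..................................###
113 ..++++++#+++++++++############+................................#####
116 ..+++++++++####################...............................+#####
119 ++++++++++++###################...............................+#####
122 ++++++++++++++################+...............................+#####
125 ++++++++++++++++#############.................................######
128 .+++..++++++++++############+..................................#####
131 ++++++++++++++++++#########+#+...................................##+
134 ..++++++++++++++++++#######+++++..+###...........................+##
137 .....++++++++++++++++######+#####+++###......+#####+...............+
140 .......++++++.....+++++#+....#####+##################...............
143 ........++++++.......+#++.++###########+##############+.............
146 ........++++++........++###+.+#########+############++##+...........
149 .........++..............+##++##########.+#########+######..........
152 ...........................+#########+....+################+........
155 .............................+####+.........+###############+.......
158 .............................+#####..........+###############+......
161 ...........................+..+###+..##+.......+#############+......
164 ...........................+.........+##+........+############+.....
167 ...........................+...........++..........+#######+........
170 ...........................++..........................++..........+
173 .....................................................+##+...........
176 ............................+.......................................
179 ....................................................................
toggle tip px off/on [298.66271516 161.45094   ] [307.18583044 160.59431594]
```

>>> {"api": "play_rows", "payload": {
  "linear": [
    [0.003, -0.0009, 0],
    [0.002, -0.0006, 0],
    [0, 0, 0]
  ],
  "turn": [0, 0, 0]
}}

```text
time: 29.52
tool_pos: [0.5412, 0.1998, 0.0331]
tool_rot: [-0.0, 0.988, 0.157, -0.0]
contact_force: [-0.1, 0.2, 0.6]
gripper_width: 1.002
grasp_force: 0.4
```

>>> {"api": "play_rows", "payload": {
  "linear": [
    [0.003, -0.0009, 0],
    [0.002, -0.0006, 0],
    [0, 0, 0]
  ],
  "turn": [0, 0, 0]
}}

```text
time: 29.9
tool_pos: [0.5467, 0.1983, 0.0334]
tool_rot: [-0.0, 0.988, 0.157, 0.0]
contact_force: [-1.4, 1.1, 1.4]
gripper_width: 1.001
grasp_force: 0.6
```

Run:
```python
from h import *
a=grab_frame("scene")[:,:,::-1]; rep(); g=cv2.cvtColor(np.ascontiguousarray(a),6)
for r in range(128,176,2): print(r,''.join('#' if v<85 else '+' if v<115 else '.' for v in g[r,270:330]))
```

```text
29.95 box mm [-54.1  46.9  33.3] world [0.5466 0.1983 0.0333] ydeg -71.93 F [-0.85  0.14  1.3 ] 0.9972518418423999
128 .+++++++#################..............................#####
130 +++++++++################+..............................###+
132 ++++++++++#############+++.......+.......................###
134 ++++++++++##############++++..+###+......................+##
136 ++++++++++###################++####....+++####............+#
138 .++++++++...+#########..+#####++###+##########+.............
140 ...++++++.....+####......######################+............
142 ...+++++++......+##+...+########################+...........
144 ...+++++++........#####+++######################+...........
146 ....++++++........+####+.+#####+#############+#++#..........
148 ....+++.+...........+####+###################++++#+.........
150 ......................+#############++##+##########+........
152 .......................+########+.....+#############........
154 ........................++####+........#############+.......
156 .........................+####+........+#############+......
158 .........................+#####.........+#############......
160 .........................+#######........#############+.....
162 ..........................++...+#+........#############+....
164 ...................+...........+##........+############+....
166 ...................+............+#+........+#########++.....
168 ...................+........................+######++.......
170 ....................+..........................+#+.........+
172 .............................................+##+..........+
174 ....................+........................+##+...........
```

>>> {"api": "play_rows", "payload": {
  "linear": [
    [0.003, -0.0009, 0],
    [0.002, -0.0006, 0],
    [0, 0, 0]
  ],
  "turn": [0, 0, 0]
}}

```text
time: 30.32
tool_pos: [0.5515, 0.1967, 0.0332]
tool_rot: [0.0, 0.988, 0.157, 0.0]
contact_force: [-0.6, 0.6, 0.4]
gripper_width: 1.003
grasp_force: 0.2
```

>>> {"api": "play_rows", "payload": {
  "linear": [
    [0.002, -0.0006, 0],
    [0.0015, -0.0005, 0],
    [0, 0, 0]
  ],
  "turn": [0, 0, 0]
}}

```text
time: 30.7
tool_pos: [0.5548, 0.1957, 0.0331]
tool_rot: [-0.0, 0.988, 0.157, -0.0]
contact_force: [-1.3, 2.1, 0.4]
gripper_width: 1.003
grasp_force: 0.3
```

Run:
```python
from h import *
a=grab_frame("scene")[:,:,::-1]; rep(); g=cv2.cvtColor(np.ascontiguousarray(a),6)
for r in range(128,176,2): print(r,''.join('#' if v<85 else '+' if v<115 else '.' for v in g[r,270:330]))
```

```text
30.75 box mm [-45.5  46.8  33.1] world [0.5548 0.1957 0.0331] ydeg -71.93 F [-0.02  1.44  1.14] 0.9980536290091911
128 ++++++++####################...........................#####
130 +++++++++###################+...........................###+
132 +++++++++#################++......+..+...................###
134 ++++++++++#################+++++++####+..................+##
136 ..+++++++++++###################+++####+++++#####.........+#
138 ....++++++#+...+#########..+#####++##############+..........
140 ......++++++.....+####+....+######################..........
142 ......++++++........##+...+#######################+.........
144 ......++++++.........######.+######################+........
146 .......+++++.........+#####..#####.+###############+........
148 .......++++.............+###.##########++######++++++.......
150 .........................+############+.+###########+.......
152 ..........................+#########.....+###########+......
154 ...........................+#####+.......+###########+......
156 ............................+####+.......+############......
158 ............................+#####+......+#############.....
160 ..........................+.+#######......+############+....
162 .............................++..+##.......+############....
164 ..................++.............+##........+###########+...
166 ..................................##........+###########+...
168 ...................+.........................+######++......
170 ....................+..........................+#+.........+
172 .............................................+##+..........+
174 .............................................+#++...........
```

>>> {"api": "play_rows", "payload": {
  "linear": [
    [0.002, -0.0006, 0],
    [0.002, -0.0006, 0],
    [0, 0, 0]
  ],
  "turn": [0, 0, 0]
}}

```text
time: 31.12
tool_pos: [0.5583, 0.1947, 0.033]
tool_rot: [-0.0, 0.988, 0.157, -0.001]
contact_force: [-5.0, 1.2, 2.0]
gripper_width: 1.0
grasp_force: 0.4
```

>>> {"api": "play_rows", "payload": {
  "linear": [
    [0.002, -0.0006, 0],
    [0.001, -0.0003, 0],
    [0, 0, 0]
  ],
  "turn": [0, 0, 0]
}}

```text
time: 31.5
tool_pos: [0.5608, 0.1939, 0.033]
tool_rot: [-0.0, 0.988, 0.157, -0.001]
contact_force: [-6.7, 1.9, 2.9]
gripper_width: 0.996
grasp_force: 0.4
```

Run:
```python
from h import *
a=grab_frame("scene")[:,:,::-1]; rep(); g=cv2.cvtColor(np.ascontiguousarray(a),6)
for r in range(128,176,2): print(r,''.join('#' if v<85 else '+' if v<115 else '.' for v in g[r,270:330]))
print([proj("scene",W((x+2,0,z))).round(1) for x,z in((-14,55),(-2.3,81),(-26,81))])
```

```text
31.55 box mm [-39.2  46.9  33. ] world [0.5608 0.1939 0.033 ] ydeg -71.95 F [-6.89  2.39  2.27] 0.996962893200447
128 .++++++++#####################+........................#####
130 .++++++++######################.........+...............###+
132 ..+++++++++#################+++.....++++#................###
134 +.+..++++++##################+#++++++####+...............+##
136 ..+..++++++++++#####################+#####+++######+......+#
138 ......++++++#+....+#########.+######+##############+........
140 ........++++++......+###+....+###############++#####+.......
142 ........+++++#+.......+##+.+#####################+##+.......
144 .........++++#+........######..#################+#+##+......
146 .........++++++.........++###+.+####.##########+##++#+......
148 .........+++++............+###.+#############+##++++#++.....
150 ............................############++############+.....
152 ............................+#########....+############.....
154 ..............................+#####.......############+....
156 ..............................+#####......+############+....
158 ...............................#####+.....+++###########....
160 ............................+..#######+.....+###########+...
162 ...............................++..###+.....+###########+...
164 ...................................###.......+###########...
166 ...................+...............++........+###########+..
168 ..............................................+#####+++.....
170 ..............................................++#++........+
172 ....................+........................+###+.........+
174 ....................+........................++++...........
[array([303. , 168.3]), array([306.7, 160.6]), array([298.3, 161.5])]
```

>>> {"api": "play_rows", "payload": {
  "linear": [
    [0, 0, -0.002],
    [0.0005, -0.0002, -0.002],
    [0.0015, -0.0004, 0],
    [0, 0, 0]
  ],
  "turn": [0, 0, 0, 0]
}}

```text
time: 32.05
tool_pos: [0.5617, 0.1937, 0.0288]
tool_rot: [-0.001, 0.988, 0.157, -0.002]
contact_force: [-9.1, 3.1, 4.5]
gripper_width: 1.0
grasp_force: 3.3
```

Run:
```python
from h import *
a=grab_frame("scene")[:,:,::-1]; rep(); g=cv2.cvtColor(np.ascontiguousarray(a),6)
for r in range(152,176,2): print(r,''.join('#' if v<85 else '+' if v<115 else '.' for v in g[r,270:330]))
```

```text
32.1 box mm [-38.2  46.8  28.8] world [0.5617 0.1936 0.0288] ydeg -71.98 F [-8.37  3.63  5.31] 0.9995372085532587
152 .............................###########..+############+....
154 .............................++######......############+....
156 ...............................#####......+############+....
158 ...............................+####++....+.+###########+...
160 ...............................+#######.....+###########+...
162 .............................+.+##+####.....+############...
164 ...................................+##+......+###########+..
166 ...................+...............+++.......+###########+..
168 ...................+..........................+#####+++.....
170 ....................+..........................++++........+
172 ....................+........................+###+.........+
174 ....................+........................++++...........
```

>>> {"api": "play_rows", "payload": {
  "linear": [
    [0.0015, -0.0004, -0.001],
    [0.001, -0.0003, -0.001],
    [0, 0, 0]
  ],
  "turn": [0, 0, 0]
}}

```text
time: 32.48
tool_pos: [0.5628, 0.1936, 0.0286]
tool_rot: [-0.001, 0.988, 0.156, -0.004]
contact_force: [-21.0, 4.0, 18.2]
gripper_width: 1.0
grasp_force: 10.6
```

Run:
```python
from h import *
a=grab_frame("scene")[:,:,::-1]; rep(); g=cv2.cvtColor(np.ascontiguousarray(a),6)
for r in range(152,176,2): print(r,''.join('#' if v<85 else '+' if v<115 else '.' for v in g[r,270:330]))
print(g[158:164,300:314])
```

```text
32.52 box mm [-37.2  47.1  28.7] world [0.5629 0.1936 0.0287] ydeg -72.03 F [-20.87   5.3   17.98] 1.0022124053338484
152 .............................+##########+.+############+....
154 .............................++######......+############....
156 ...............................+#####.....++############+...
158 .............................+.+#####+....+++###########+...
160 ...............................+#######+....+############...
162 ...............................+##+####+.....+###########+..
164 ...................+...............+##+......+###########+..
166 ...................+................++.......++##########+..
168 ..............................................++#####++.....
170 ....................+..........................++++........+
172 ....................+.........................+##+..........
174 ....................+.........................+++...........
[[117 106  73  65  65  64  69 109 117 145 149 128  90 104]
 [117 108  74  65  65  66  64  73  78 126 147 143 115 120]
 [120 109  74  65  66  65  64  59  62 106 146 149 141 133]
 [119 107  74  65  67  64  61  58  63  99 146 149 148 144]
 [120 108  77  70  92  69  60  59  61  91 143 149 149 148]
 [121 119 104 107 150  98  63  58  68 114 147 149 149 148]]
```

>>> {"api": "play_rows", "payload": {
  "linear": [
    [-0.006, 0.0018, 0],
    [-0.0096, 0.0029, 0],
    [-0.0096, 0.0029, 0],
    [-0.0096, 0.0029, 0],
    [-0.0096, 0.0029, 0],
    [-0.0096, 0.0029, 0],
    [-0.0096, 0.0029, 0],
    [-0.0096, 0.0029, -0.002]
  ],
  "turn": [0, 0, 0, 0, 0, 0, 0, 0]
}}

```text
time: 33.52
tool_pos: [0.4926, 0.2147, 0.0253]
tool_rot: [-0.0, 0.988, 0.157, 0.0]
contact_force: [0.4, -0.5, -0.7]
gripper_width: 1.003
grasp_force: 0.0
```

>>> {"api": "play_rows", "payload": {
  "linear": [
    [-0.0096, 0.0029, -0.006],
    [-0.0096, 0.0029, -0.006],
    [-0.0096, 0.0029, 0],
    [-0.0115, 0.0035, 0],
    [-0.0115, 0.0035, 0],
    [-0.0115, 0.0035, 0],
    [0, 0, 0.03],
    [0, 0, 0.03]
  ],
  "turn": [0, 0, 0, 0, 0, 0, 0, 0]
}}

```text
time: 34.52
tool_pos: [0.4288, 0.2337, 0.0736]
tool_rot: [0.0, 0.988, 0.157, -0.0]
contact_force: [1.1, 0.1, 0.1]
gripper_width: 0.996
grasp_force: 0.0
```

Run:
```python
from h import *
a=chk(); g=cv2.cvtColor(a,6)
for r in range(134,182,3): print(r,''.join('#' if v<85 else '+' if v<115 else '.' for v in g[r,262:325]))
```

```text
34.67 box mm [-175.2   47.9   75.2] world [0.431  0.2344 0.0752] ydeg -71.92 F [-0.21 -0.22 -0.62] 1.0014608657149056
Fmean [0.45 0.67 1.13]
roofTopEdge 0.985 [ 1.25 -0.25]
cheek 0.957 [1.75 0.25]
plate 0.934 [0. 0.]
134 .......++......................................................
137 ...............................................................
140 ...............................................................
143 ...............................................................
146 ...............................................................
149 ...............................................................
152 .........................++++++++++++++++++++++++..............
155 .........................++++++++++++++++++++++++#.............
158 .........................+++++++++++++++++++++++++#+...........
161 ..................+......+++++++++++++++++++++++++++...........
164 ..................++++++++++++....+++.+++++++++++++#+..........
167 ..................++++++++++++++++++++++++########++++.........
170 ...................+++++++++++++++++++++++#########+.+.........
173 ....................++++++++++++++++++++++++++++++...+##+......
176 ............................++.................................
179 ...............................................................
```

Guard is shut again and the gripper is clear of it; handing in.

```bash
python3 -c "
from plant import *
print(job_done())"
```

```text
the job is handed in; nothing more can be done
None
```

I handed the job in at about 34.7 s. The toggle went to its firm stop with the guard held up, and the guard is shut again with the gripper clear. My first tries slipped, dropping the guard and nudging the guarded box an estimated 3–5 mm. The last push peaked at about 28 N, and I couldn't see the toggle once the guard closed.

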